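# Find the stamped ring crate and push it to dispatch

## Task

Of the two white ring crates standing at the steel rail, one carries a round red inspection stamp under its base: check first the crate on the robot's left, then the one on its right, by tipping each with the fingers towards the rail over its bottom edge there until its base can be seen well from the far side of the bench (about 60 degrees), holding it there for a second, and easing it back down flat without letting it drop. Then push the stamped crate along the bench, away from the rail, until the whole crate stands just past the yellow dispatch line (its near side within a few centimetres of it), flat and roughly square to it. Leave the other crate at the rail and everything else where it is; never lift a crate off the bench or tip it right over.

Things in the scene. Friction and masses are not known exactly. Their poses are not given: they have to be found in the camera images.
- crate_stamped: The crate with the stamp: open white crate, 120 deep (x) x 130 wide (y) x 80 mm high, flat 4 mm walls, rings on a black insert 43 mm up; 0.35-0.65 kg, centre of mass central, 18 mm up. Origin at the centre of its underside, x away from the rail, y left, z up. Base plate set 3 mm up inside the walls. The stamp, under the base, is a solid red disc 80 mm across with a white tick.
- crate_plain: The crate without a stamp, otherwise identical: open white crate, 120 deep (x) x 130 wide (y) x 80 mm high, flat 4 mm walls, rings on a black insert 43 mm up; 0.35-0.65 kg, centre of mass central, 18 mm up. Origin at the centre of its underside, x away from the rail, y left, z up. Base plate set 3 mm up inside the walls. Which of the two stands on the left varies.
- crate_stamped_near (a point): Middle of the stamped crate's near bottom edge (60 mm from its origin towards the rail)
- crate_plain_near (a point): Middle of the plain crate's near bottom edge (60 mm from its origin towards the rail)
- rail: Steel bar on the bench, 30 mm deep (x), 460 long (y), 6 high, on the near side of the crates, which start 2 to 8 mm from it: it stops them sliding when tipped. Origin on the bench, middle of its far edge (facing the crates); x away from the robot and crate-ward, 11 to 26 deg to the right. A crate pushed high on its far wall turns over its near bottom edge at the bar; let go below about 70 degrees it falls back flat.
- dispatch_line: Yellow tape line on the bench, 25 mm wide (x), 560 mm long (y), flat, beyond the crates. Origin at the middle of the tape; x points across the line away from the rail, square to the tape, which is parallel to the rail within 4 degrees; past the line the bench is clear for the crate.
- tweezers: Bystander, loose: brass tweezers, 155 x 20 x 7 mm, lying in the gap between the crates; origin under the middle
- flux_jar: Bystander, loose: small jar with white cap, 42 mm across, 55 mm tall, standing left of the left crate; origin under its centre
- bowl: Bystander, loose: steel bowl, 132 mm across, 55 mm tall; origin under its centre
- third_hand: Bystander, loose: soldering clamp stand: steel foot 62 mm across, brass post and arm to 125 mm high; origin under the foot's centre
- solder_board: Bystander, loose: white ceramic soldering board on four feet, 150 x 200 x 50 mm (70 mm with the work lying on it), on the right; origin under its centre
- torch: Bystander, loose: red gas can 66 mm across with a blow torch on top, 262 mm tall, far left; origin under the can's centre
- carton: Bystander, loose: brown carton, 100 x 140 x 70 mm, far left beyond the line; origin under its centre
- ring_clamp: Bystander, loose: wooden ring clamp, 110 mm long, 28 mm thick, lying right of the right crate; origin under its middle
There are look-alikes about, which are no part of the job. Leave any green look-alike of the crate_plain alone.

How it is judged:
On the way, in this order (a step that is already met when the one before it is completed fails the run):
1. the left crate is tipped up and held (more than 55 degrees for 0.5 s) while the right one stands flat (((y of crate_stamped in the frame of crate_plain above 0 m and angle between crate_stamped's own z axis and vertical above 0.96 rad and angle between crate_plain's own z axis and vertical below 0.06 rad) or (y of crate_stamped in the frame of crate_plain below 0 m and angle between crate_plain's own z axis and vertical above 0.96 rad and angle between crate_stamped's own z axis and vertical below 0.06 rad))), for 0.5 s.
2. the right crate is tipped up and held (more than 55 degrees for 0.5 s) while the left one stands flat again (((y of crate_stamped in the frame of crate_plain above 0 m and angle between crate_plain's own z axis and vertical above 0.96 rad and angle between crate_stamped's own z axis and vertical below 0.06 rad) or (y of crate_stamped in the frame of crate_plain below 0 m and angle between crate_stamped's own z axis and vertical above 0.96 rad and angle between crate_plain's own z axis and vertical below 0.06 rad))), for 0.5 s.
3. the stamped crate stands flat past the dispatch line (angle between crate_stamped's own z axis and vertical below 0.06 rad and x of crate_stamped_near in the frame of dispatch_line between 0 and 0.09 m and angle between the x axis of crate_stamped and the x axis of dispatch_line, either way round below 0.35 rad), for 0.2 s.
At the end, for the whole second after the job is handed in: The stamped crate stands flat (within 0.06 rad) and still, its near bottom edge 0 to 90 mm past the middle of the yellow line, square to the line within 0.35 rad; the plain crate stands flat and still within 50 mm of where it began (all of step 3 and angle between crate_plain's own z axis and vertical below 0.06 rad and distance of crate_plain from where it was at the start of the episode below 0.05 m and linear speed of each of crate_stamped, crate_plain below 0.01 m/s); the robot touches nothing.
It fails at once if a crate is lifted: its near bottom edge rises more than 25 mm off the bench (height (world z) of any of crate_stamped_near, crate_plain_near above 0.025 m).
It fails at once if a crate is tipped right over (more than 80 degrees) (angle between any of crate_stamped, crate_plain's own z axis and vertical above 1.4 rad).
It fails at once if a crate is dropped back (turns faster than 7 rad/s) (angular speed of any of crate_stamped, crate_plain above 7 rad/s).
It fails at once if another thing on the bench is disturbed (moved more than 30 mm) (distance of any of tweezers, flux_jar, bowl, third_hand, solder_board, torch, carton, ring_clamp from where it was at the start of the episode above 0.03 m).
It also fails if it takes over 72 s, if anything falls off the work surface, if the arm or the gripper's body presses on something with over 40 N, if the wrist force passes 120 N, or if a joint passes its speed limit or range.

## Robot

A 6-joint arm with a two-finger parallel gripper is mounted at the origin on the work surface. World frame = base frame: x ahead of the robot, y to its left, z up, the work surface at z = 0. Lengths are in m, angles in rad, forces in N, time in s.
With the tool pointing down it reaches from about 0.275 to 0.75 m from the base axis. Payload 10.2 kg.
Tool frame: the origin (TCP) lies at the very end of the fingers, on their centre line; the grasp point (between the pads) lies 19 mm behind it; z points along the fingers, y is the line along which they close (so a half turn about z gives the same grasp; the last joint's range is limited). The gripper opens to 85 mm and grips with 20 to 120 N. Pads are 22 mm wide; open, the fingers measure 114 mm over their backs; the gripper's body (76 mm by 85 mm) begins 54 mm behind the grasp point. The pads swing forward as they close: fully open they stand 13 mm farther back than shut.
Start: joints at [1.083, 0.313, 1.498, -0, 1.331, -0.223], TCP at [0.137, 0.507, 0.231] pointing down, gripper open.
Joint ranges: [-2.94, 2.94], [-0.97, 2.17], [0.19, 2.56], [-1.23, 4.37], [0.02, 3.11], [-2.88, 2.88]. Speed limits (rad/s): [2.39, 2.39, 3.01, 3.14, 3.14, 3.14].

## Interface

Orientations are given as a rotation vector (axis times angle).
In Python, from bench import env gives the robot as it stands.
- The arm moves only by the tool send_rows, never from a script. Its argument "steps" is a list of rows, each an object of numbers: "x", "y", "z": the shift along the tool's x, y, z in cm; "roll": the turn about the tool's z in degrees. In form: [{"x": .., "y": .., "z": .., "roll": ..}, ...]. A call has 1 to 10 rows; each row shifts and turns the commanded pose from where the row before left it, along the tool's axes as they then stand; what a row does not reach is not made up. A row lasts 1/8 s, in which the tool goes at most 62.5 mm and 10.7 degrees, less where a joint would pass 70% of its speed; a pose out of reach is approached as far as the arm can. A call with a gripper value outside its range is refused whole. "claw" is the opening, from -1 (shut) to 1 (fully open), so that 0 is half open, set as the call begins (left out, the last holds). The fingers move at their own pace and stop on an object; the grip force is fixed at half the most. Time passes only in rows, so rows that do not move let the fingers close. It gives the time, the measured TCP pose, the force, the opening and the grip force at its end, in the units of the state.
- env.sense(): the state, without advancing time (a new reading comes with each control period).
- env.read_camera(name): name is "scene" or "top" or "wrist"; returns the picture (480x640x3 uint8, blue, green, red); there is no depth.
- env.calibration(name): a dict with "K" (3x3 intrinsics, pixels), "k1" (the pictures are not rectified: a ray, as slopes to the right and down, at radius r is drawn at 1 + k1 r^2 times it, then the intrinsics apply), "rvec" (rotation vector, rad) and "tvec" (3), from world to camera coordinates, as OpenCV has them. Camera axes: x right, y down, z forward; pixel columns grow to the right and rows downward; lengths in m; the calibration is good to about 2 mm. A picture is of the moment at which its call begins: read the wrist's pose just before it. calibration takes no time and is no camera call; for the wrist camera it gives the pose at the moment of the call.
- env.close_job(): hands the job in; it is judged then, once.
Trained networks look in the newest picture that a camera, given by its name, has taken for a name from the list of things; names that differ only in an ending like _2 or _b are one class to them, and where a whole thing is asked for, a point or a joint stands for the part that bears it (a point fixed in the world has none). Each returns a list of dicts, best first, with "confidence" (0 to 1); they miss things now and then, are a little off and sometimes report something else, mostly with a low value. They report only what shows in the picture. A call takes as long as a camera call. They do not tell look-alikes from the thing itself.
- env.recognise(camera, thing): "extent" ([centre column, centre row, width, height] as shares, 0 to 1, of the picture: columns of its width, rows of its height, round what is visible of it).
- env.mark_of(camera, thing): "point" ([row, column] as shares, 0 to 1, of the picture: columns of its width, rows of its height: a listed point, or the origin of a listed thing).
The state is a dict: "time": time; "qpos": joint angles; "joint_vel": joint speeds; "joint_efforts": joint torques, N m; "eef_pos": TCP position; "eef_rot": TCP orientation; "contact_force": force on the tool from outside, world axes, zero at the start; "torque": the same for the moment, N m; "gripper_width": finger opening in m; "grasp_force": force on a finger pad.
Only numpy, scipy, OpenCV 4.12 (cv2) and the standard library are available. Lean on these libraries where they do the work, as an engineer would, in place of code of your own. Each camera call takes 0.05 s, during which the arm holds its last target. There are 200 camera calls.

## Working session

There is one attempt and no reset: what is moved stays moved. The work goes in short steps, Python scripts to look and compute and a tool call to move; the robot and the scene stay as the last step left them, time stands still between calls to the robot, and variables do not carry over. Pictures are saved under pics/ and viewed, at most 10 in all, crops included, and the job is handed in when it is done.

Besides the shell and the picture viewer there is one more tool, called as name(argument=value, ...) on one line, values as JSON. send_rows: Moves the arm, as the interface text tells. Its arguments: {"type":"object","properties":{"steps":{"type":"array"},"claw":{"type":"number"}},"required":["steps"]}

```bash
mkdir -p pics; ls; cat > h.py <<'E'
from bench import env
import numpy as np, cv2
from scipy.spatial.transform import Rotation as R
def ray(cam,u,v,cal=None):
    c=cal or env.calibration(cam);K=np.array(c["K"]);k=c["k1"]
    d=np.array([(u-K[0,2])/K[0,0],(v-K[1,2])/K[1,1]]);p=d.copy()
    for _ in range(20): p=d/(1+k*(p@p))
    M=R.from_rotvec(np.ravel(c["rvec"])).as_matrix()
    return -M.T@np.ravel(c["tvec"]), M.T@np.array([p[0],p[1],1])
def onz(cam,u,v,z=0,cal=None):
    o,d=ray(cam,u,v,cal); return o+d*(z-o[2])/d[2]
def proj(cam,P,cal=None):
    c=cal or env.calibration(cam);K=np.array(c["K"]);M=R.from_rotvec(np.ravel(c["rvec"])).as_matrix()
    q=M@np.asarray(P)+np.ravel(c["tvec"]);p=q[:2]/q[2];p=p*(1+c["k1"]*(p@p))
    return K[0,0]*p[0]+K[0,2],K[1,1]*p[1]+K[1,2]
E
python3 - <<'E'
from h import *
np.set_printoptions(precision=3,suppress=True)
for c in ["scene","top"]:
    im=env.read_camera(c);cv2.imwrite(f"pics/{c}0.png",im)
    cal=env.calibration(c);print(c,ray(c,320,240))
    for t in ["crate_stamped","crate_plain","rail","dispatch_line","tweezers","flux_jar","bowl","third_hand","solder_board","torch","carton","ring_clamp"]:
        for r in env.mark_of(c,t)[:3]:
            v,u=r["point"];print(t,round(r["confidence"],2),int(u*640),int(v*480),onz(c,u*640,v*480)[:2])
print(env.sense())
E
```

```text
pics
scene (array([ 0.992, -0.792,  1.117]), array([-0.366,  0.587, -0.722]))
crate_stamped 0.9 336 268 [0.517 0.055]
crate_plain 0.95 316 385 [ 0.659 -0.259]
crate_plain 0.89 272 300 [ 0.441 -0.121]
crate_plain 0.79 151 309 [ 0.211 -0.308]
rail 0.7 292 266 [ 0.417 -0.002]
rail 0.53 388 251 [0.602 0.182]
dispatch_line 0.57 331 307 [ 0.573 -0.06 ]
tweezers 0.68 313 294 [ 0.513 -0.05 ]
tweezers 0.63 177 420 [ 0.461 -0.49 ]
flux_jar 0.59 388 254 [0.605 0.173]
bowl 0.84 400 188 [0.511 0.429]
third_hand 0.61 362 164 [0.361 0.462]
solder_board 0.81 177 417 [ 0.456 -0.485]
torch 0.73 269 301 [ 0.434 -0.127]
torch 0.6 421 147 [0.475 0.647]
carton 0.65 444 222 [0.681 0.367]
carton 0.34 389 251 [0.604 0.182]
ring_clamp 0.7 212 336 [ 0.386 -0.286]
top (array([0.23 , 0.047, 1.243]), array([ 0.181,  0.015, -0.983]))
crate_stamped 0.9 322 217 [0.521 0.057]
crate_plain 0.82 218 332 [0.217 0.342]
crate_plain 0.8 391 241 [ 0.451 -0.128]
crate_plain 0.77 432 167 [ 0.659 -0.254]
rail 0.58 347 251 [ 0.427 -0.008]
dispatch_line 0.65 362 199 [ 0.57  -0.053]
tweezers 0.46 359 218 [ 0.517 -0.044]
flux_jar 0.49 282 186 [0.615 0.167]
bowl 0.83 194 221 [0.521 0.415]
third_hand 0.82 180 274 [0.373 0.45 ]
third_hand 0.21 348 251 [ 0.427 -0.011]
solder_board 0.6 519 238 [ 0.449 -0.481]
torch 0.69 116 236 [0.485 0.638]
carton 0.71 210 167 [0.676 0.372]
carton 0.35 321 220 [0.513 0.06 ]
ring_clamp 0.64 447 263 [ 0.386 -0.277]
{'time': 1.3, 'qpos': array([ 1.083,  0.313,  1.498, -0.   ,  1.331, -0.223]), 'joint_vel': array([-0.002,  0.001,  0.001,  0.   ,  0.001, -0.002]), 'joint_efforts': array([  0.   , -41.217, -25.99 ,  -0.   ,   0.001,  -0.   ]), 'eef_pos': array([0.137, 0.507, 0.231]), 'eef_rot': array([0.415, 3.114, 0.   ]), 'contact_force': array([-0.273,  0.821, -0.407]), 'torque': array([-0.012, -0.042, -0.039]), 'grasp_force': 0.0, 'gripper_width': 0.08545171412884446}
```

View pics/top0.png

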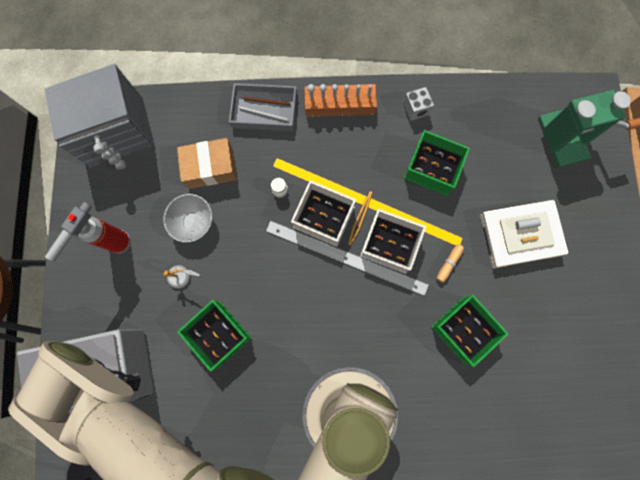

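View pics/scene0.png

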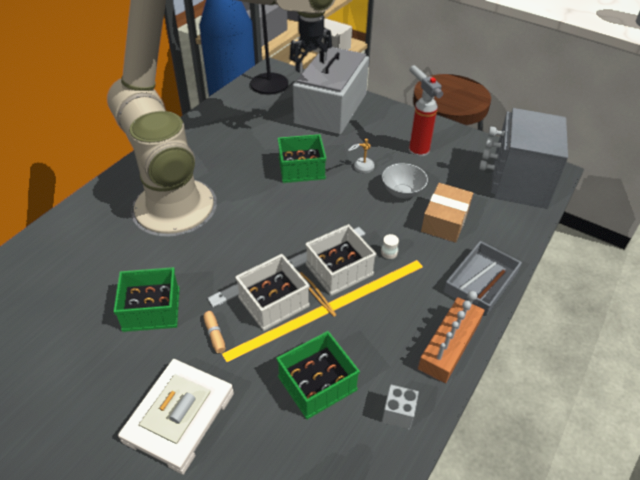

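The two white crates are at top-view pixels (324,213) (left) and (394,241) (right). The green look-alikes at (437,161), (472,330) and (213,335) are not part of the job. The tweezers lie in the gap at (361,218), the jar is at (279,187), and the line runs (277,162) to (460,242). Next I measure the rims, rail and line.

```bash
python3 - <<'E'
from h import *
np.set_printoptions(precision=3,suppress=True)
def fit(cam,m,z,name):
    cs,_=cv2.findContours(m,cv2.RETR_EXTERNAL,cv2.CHAIN_APPROX_NONE)
    for c in sorted(cs,key=cv2.contourArea)[::-1][:4]:
        if cv2.contourArea(c)<250: continue
        P=np.array([onz(cam,*p,z)[:2] for p in c[:,0].astype(float)])
        if P[:,0].min()<0.2: continue
        (cx,cy),wh,a=cv2.minAreaRect((P*1000).astype(np.float32))
        x,y,w,h=cv2.boundingRect(c)
        print(cam,name,(x,y,w,h),"c",round(cx),round(cy),"wh",np.round(wh),"a",round(a,1))
for cam in ["top","scene"]:
    im=cv2.imread(f"pics/{cam}0.png");hsv=cv2.cvtColor(im,cv2.COLOR_BGR2HSV)
    fit(cam,cv2.inRange(hsv,(20,150,120),(35,255,255)),0,"line")
    fit(cam,cv2.inRange(hsv,(15,90,90),(35,255,255)),0,"line2")
    w=cv2.inRange(hsv,(0,0,150),(180,60,255)); w[:, :240]=0 if cam=="top" else w[:,:240]
    if cam=="top": w=cv2.morphologyEx(w,cv2.MORPH_CLOSE,np.ones((3,3)))
    fit(cam,w,.08,"white")
    fit(cam,cv2.inRange(hsv,(35,120,40),(85,255,255)),.08,"green")
im=cv2.imread("pics/top0.png");cv2.imwrite("pics/crop.png",cv2.resize(im[130:310,250:490],None,fx=3.3,fy=3.3,interpolation=cv2.INTER_CUBIC))
E
```

```text
top line (274, 159, 93, 46) c 628 64 wh [278.  27.] a 64.2
top line (368, 199, 94, 46) c 503 -193 wh [273.  27.] a 64.0
top line2 (273, 158, 191, 105) c 518 -50 wh [574. 162.] a 67.9
top line2 (177, 145, 29, 43) c 684 436 wh [134.  64.] a 15.5
top line2 (209, 138, 24, 38) c 709 346 wh [107.  60.] a 8.8
top white (483, 200, 86, 67) c 451 -465 wh [147. 196.] a 8.3
top white (240, 54, 267, 26) c 927 -92 wh [745.  79.] a 87.2
top white (343, 209, 83, 62) c 429 -99 wh [166. 164.] a 67.2Traceback (most recent call last):
  File "<stdin>", line 19, in <module>
  File "<stdin>", line 7, in fit
  File "h.py", line 11, in onz
    o,d=ray(cam,u,v,cal); return o+d*(z-o[2])/d[2]
        ~~~^^^^^^^^^^^^^
  File "h.py", line 5, in ray
    c=cal or env.calibration(cam);K=np.array(c["K"]);k=c["k1"]
             ~~~~~~~~~~~~~~~^^^^^
ValueError: time passes only in moves, steps and waits
```

```bash
python3 - <<'E'
from h import *
import pickle
pickle.dump({c:env.calibration(c) for c in ["top","scene"]},open("cal.pkl","wb"))
im=cv2.imread("pics/top0.png");cv2.imwrite("pics/crop.png",cv2.resize(im[130:310,250:490],None,fx=3.3,fy=3.3,interpolation=cv2.INTER_CUBIC))
E
```

```text
(no output)
```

View pics/crop.png

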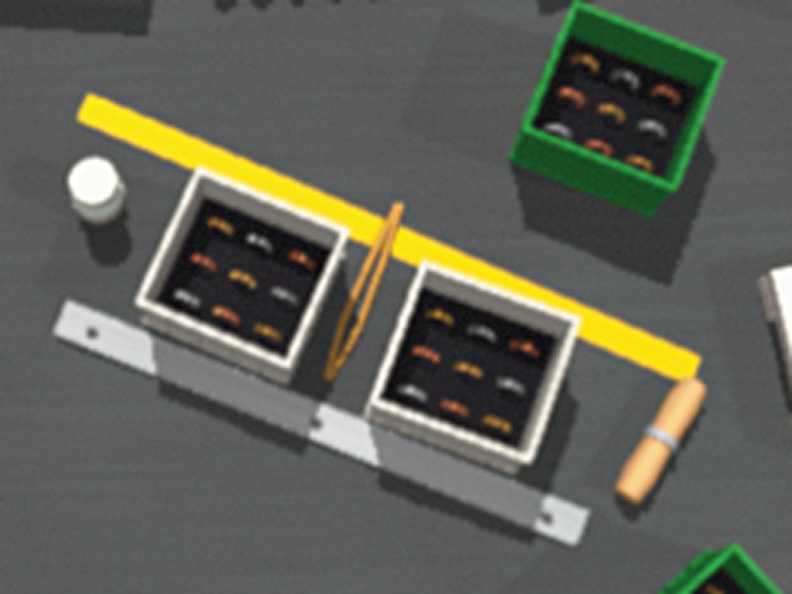

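```bash
python3 - <<'E'
from h import *
import pickle
np.set_printoptions(precision=4,suppress=True)
C=pickle.load(open("cal.pkl","rb"))["top"]
f=lambda q,z:np.array([onz(None,250+(a+.5)/3.3-.5,130+(b+.5)/3.3-.5,z,C)[:2] for a,b in q])
an=lambda d:np.degrees(np.arctan2(d[1],d[0]))
L=f([(200,170),(348,230),(288,370),(137,302)],.08);Rr=f([(425,262),(580,322),(530,460),(367,407)],.08)
ra=f([(67,300),(590,511)],.006)
G=f([(578,5),(722,62),(672,190),(520,125)],.08)
print("green",G.mean(0),G)
dr=ra[0]-ra[1];n=np.array([dr[1],-dr[0]])/np.linalg.norm(dr);print("rail",ra,an(n),ra.mean(0))
ln=np.array([628-503,64+193.]);nl=np.array([ln[1],-ln[0]])/np.linalg.norm(ln);lc=np.array([.5655,-.0645]);print("line n",nl,an(nl))
for c in (L,Rr):
    print(c,"ctr",c.mean(0),"yaw",an((c[0]+c[1])-(c[2]+c[3])),an(c[0]+c[3]-c[1]-c[2])-90, "rail dist",(c-ra[0])@n,"line",(c.mean(0)-lc)@nl)
    # final centre
    d=n; m=c.mean(0); k=(0.095-(m-lc)@nl)/(d@nl); print("final",m+k*d,"dist",k)
E
```

```text
green [ 0.6553 -0.2531] [[ 0.7329 -0.2225]
 [ 0.6813 -0.3354]
 [ 0.575  -0.2858]
 [ 0.6318 -0.1688]]
rail [[ 0.516   0.2018]
 [ 0.3302 -0.22  ]] -23.777188916684285 [ 0.4231 -0.0091]
line n [ 0.8993 -0.4374] -25.93742298546016
[[ 0.6017  0.0865]
 [ 0.5491 -0.0287]
 [ 0.4388  0.0217]
 [ 0.4958  0.1377]] ctr [0.5213 0.0543] yaw -25.1627809829464 -25.348286857281707 rail dist [0.1249 0.1232 0.002  0.0073] line -0.09167499239257144
final [ 0.6923 -0.021 ] dist 0.18680775317736148
[[ 0.5216 -0.0878]
 [ 0.4706 -0.2057]
 [ 0.3643 -0.1606]
 [ 0.4084 -0.038 ]] ctr [ 0.4412 -0.123 ] yaw -23.354479791030652 -21.58061875398367 rail dist [ 0.1219  0.1227  0.0073 -0.0018] line -0.08616807174686587
final [ 0.6071 -0.1961] dist 0.18129691608255186
```

The left crate is at (0.521, 0.054) and the right at (0.441, -0.123). The rail's x axis is at -23.8° and the line's normal at -25.9°. I'll roll to the rail's direction and go above the space beyond the left crate.

send_rows(steps=[{"roll":8.8},{"x":-3.5,"y":-1.4},{"x":-3.5,"y":-1.4},{"x":-3.5,"y":-1.4},{"x":-3.5,"y":-1.4},{"x":-3.5,"y":-1.4},{"x":-3.5,"y":-1.4},{"x":-3.5,"y":-1.4},{"x":-3.5,"y":-1.4},{"x":-3.5,"y":-1.4}], claw=0)

```text
schema error: expected keys x, y, z, roll
```

send_rows(steps=[{"x":-3.5,"y":-1.5},{"x":-3.5,"y":-1.5},{"x":-3.5,"y":-1.5},{"x":-3.5,"y":-1.5},{"x":-3.5,"y":-1.5},{"x":-3.5,"y":-1.5},{"x":-3.5,"y":-1.5},{"x":-3.5,"y":-1.5},{"x":-3.5,"y":-1.1},{}])

```text
schema error: expected keys x, y, z, roll
```

send_rows(steps=[{"x":0,"y":0,"z":0,"roll":8.8},{"x":-3.5,"y":-1.4,"z":0,"roll":0},{"x":-3.5,"y":-1.4,"z":0,"roll":0},{"x":-3.5,"y":-1.4,"z":0,"roll":0},{"x":-3.5,"y":-1.4,"z":0,"roll":0},{"x":-3.5,"y":-1.4,"z":0,"roll":0},{"x":-3.5,"y":-1.4,"z":0,"roll":0},{"x":-3.5,"y":-1.4,"z":0,"roll":0},{"x":-3.5,"y":-1.4,"z":0,"roll":0},{"x":-3.5,"y":-1.4,"z":0,"roll":0}], claw=0)

```text
time: 2.55
eef_pos: [0.3749, 0.2626, 0.2314]
eef_rot: [0.652, 3.073, 0.0]
contact_force: [0.4, 0.2, 0.1]
gripper_width: 0.0426
grasp_force: 0.0
```

send_rows(steps=[{"x":-3.5,"y":-1.5,"z":0,"roll":0},{"x":-3.5,"y":-1.5,"z":0,"roll":0},{"x":-3.5,"y":-1.5,"z":0,"roll":0},{"x":-3.5,"y":-1.5,"z":0,"roll":0},{"x":-3.5,"y":-1.5,"z":0,"roll":0},{"x":-3.5,"y":-1.5,"z":0,"roll":0},{"x":-3.5,"y":-1.5,"z":0,"roll":0},{"x":-3.5,"y":-1.5,"z":0,"roll":0},{"x":-3.5,"y":-1.1,"z":0,"roll":0},{"x":0,"y":0,"z":0,"roll":0}])

```text
time: 3.8
eef_pos: [0.6095, 0.0143, 0.2304]
eef_rot: [-0.656, -3.072, 0.0]
contact_force: [-0.2, 0.6, 0.5]
gripper_width: 0.0427
grasp_force: 0.0
```

send_rows(steps=[{"x":0,"y":0,"z":3.5,"roll":0},{"x":0,"y":0,"z":3.5,"roll":0},{"x":0,"y":0,"z":3.5,"roll":0},{"x":0,"y":0,"z":3.5,"roll":0},{"x":0,"y":0,"z":3.2,"roll":0},{"x":1.0,"y":0,"z":0,"roll":0},{"x":1.0,"y":0,"z":0,"roll":0},{"x":0,"y":0,"z":0,"roll":0}])

```text
time: 4.8
eef_pos: [0.5903, 0.0246, 0.061]
eef_rot: [0.651, 3.071, 0.0]
contact_force: [-0.6, -0.6, -0.2]
gripper_width: 0.0429
grasp_force: 0.0
```

```bash
python3 - <<'E'
from h import *
im=env.read_camera("scene");s=env.sense();print(s["eef_pos"],s["contact_force"])
cv2.imwrite("pics/s1.png",cv2.resize(im[190:390,200:440],None,fx=3,fy=3,interpolation=cv2.INTER_CUBIC))
E
```

```text
[0.59073876 0.02428154 0.06086232] [-0.31241266  0.04094288  0.53635964]
```

View pics/s1.png

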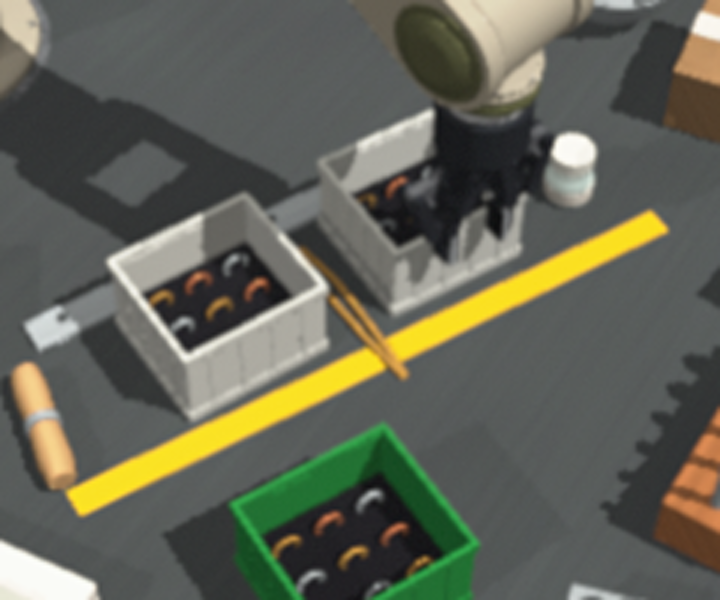

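Both fingers stand clear of the far wall, near its middle (crop (450,245) and (500,215)). Next I compute the arc about the near edge.

```bash
cat > arc.py <<'E'
import numpy as np,sys
# rows (tool x = -r, tool z = -up) in cm along the arc, from th0 to th1 in n rows
def tip(th,s=61):
    t=np.radians(th);return np.array([6*np.tan(t)+120*np.cos(t)-s*np.sin(t),120*np.sin(t)+s*np.cos(t)])
a=np.array(eval(sys.argv[1]));P=np.array([tip(t) for t in a]);d=-np.diff(P,axis=0)/10
for t,q in zip(a[1:],d): print(t,np.round(q,2))
E
python3 arc.py "list(range(0,61,3))+[62,64,66]"
```

```text
3 [ 0.3  -0.62]
6 [ 0.34 -0.6 ]
9 [ 0.37 -0.58]
12 [ 0.4  -0.56]
15 [ 0.42 -0.54]
18 [ 0.45 -0.51]
21 [ 0.48 -0.49]
24 [ 0.5  -0.46]
27 [ 0.52 -0.43]
30 [ 0.54 -0.4 ]
33 [ 0.56 -0.37]
36 [ 0.57 -0.34]
39 [ 0.59 -0.3 ]
42 [ 0.6  -0.27]
45 [ 0.6  -0.24]
48 [ 0.61 -0.2 ]
51 [ 0.61 -0.17]
54 [ 0.61 -0.13]
57 [ 0.6  -0.09]
60 [ 0.59 -0.06]
62 [ 0.38 -0.02]
64 [ 0.37 -0.  ]
66 [0.35 0.02]
```

send_rows(steps=[{"x":0.5,"y":0,"z":0,"roll":0},{"x":0.5,"y":0,"z":0,"roll":0},{"x":0.2,"y":0,"z":0,"roll":0},{"x":0,"y":0,"z":0,"roll":0}])

```text
time: 5.35
eef_pos: [0.5831, 0.028, 0.0618]
eef_rot: [0.65, 3.062, 0.0]
contact_force: [13.5, -3.1, 5.3]
gripper_width: 0.0428
grasp_force: 6.9
```

send_rows(steps=[{"x":0.3,"y":0,"z":-0.6,"roll":0},{"x":0.35,"y":0,"z":-0.6,"roll":0},{"x":0.37,"y":0,"z":-0.58,"roll":0},{"x":0.4,"y":0,"z":-0.56,"roll":0},{"x":0.42,"y":0,"z":-0.54,"roll":0}])

```text
time: 5.98
eef_pos: [0.5648, 0.0358, 0.09]
eef_rot: [0.651, 3.066, 0.0]
contact_force: [8.7, -1.2, 4.1]
gripper_width: 0.0426
grasp_force: 4.6
```

```bash
python3 - <<'E'
from h import *
im=env.read_camera("scene");s=env.sense();print(s["eef_pos"],s["contact_force"])
cv2.imwrite("pics/s2.png",cv2.resize(im[190:390,200:440],None,fx=3,fy=3,interpolation=cv2.INTER_CUBIC))
E
```

```text
[0.56446727 0.03605233 0.09048828] [ 7.22061208 -1.37527019  4.91207207]
```

View pics/s2.png

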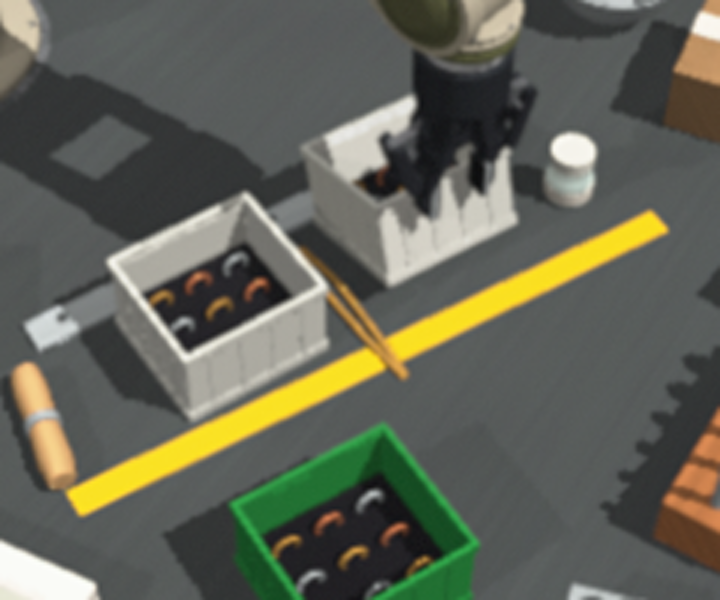

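The left crate is tipping cleanly, about 15° so far: its far bottom corner has risen to crop (388,285). I continue along the arc.

send_rows(steps=[{"x":0.45,"y":0,"z":-0.51,"roll":0},{"x":0.48,"y":0,"z":-0.49,"roll":0},{"x":0.5,"y":0,"z":-0.46,"roll":0},{"x":0.52,"y":0,"z":-0.43,"roll":0},{"x":0.54,"y":0,"z":-0.4,"roll":0},{"x":0.56,"y":0,"z":-0.37,"roll":0},{"x":0.57,"y":0,"z":-0.34,"roll":0},{"x":0.59,"y":0,"z":-0.3,"roll":0},{"x":0.6,"y":0,"z":-0.27,"roll":0},{"x":0.6,"y":0,"z":-0.24,"roll":0}])

```text
time: 7.28
eef_pos: [0.5131, 0.0585, 0.1267]
eef_rot: [0.652, 3.072, 0.0]
contact_force: [3.7, -1.0, 3.9]
gripper_width: 0.0431
grasp_force: 2.7
```

send_rows(steps=[{"x":0.61,"y":0,"z":-0.2,"roll":0},{"x":0.61,"y":0,"z":-0.17,"roll":0},{"x":0.61,"y":0,"z":-0.13,"roll":0},{"x":0.6,"y":0,"z":-0.09,"roll":0},{"x":0.6,"y":0,"z":-0.06,"roll":0},{"x":0,"y":0,"z":0,"roll":0}])

```text
time: 8.02
eef_pos: [0.4855, 0.0708, 0.1337]
eef_rot: [0.652, 3.072, -0.0]
contact_force: [2.2, -0.1, 10.8]
gripper_width: 0.0427
grasp_force: 5.1
```

```bash
python3 - <<'E'
from h import *
im=env.read_camera("scene");s=env.sense();print(s["eef_pos"],s["contact_force"])
cv2.imwrite("pics/s3.png",cv2.resize(im[190:390,200:440],None,fx=3,fy=3,interpolation=cv2.INTER_CUBIC))
E
```

```text
[0.48560266 0.07073268 0.13364425] [ 2.30963382 -1.71802644  9.32759221]
```

View pics/s3.png

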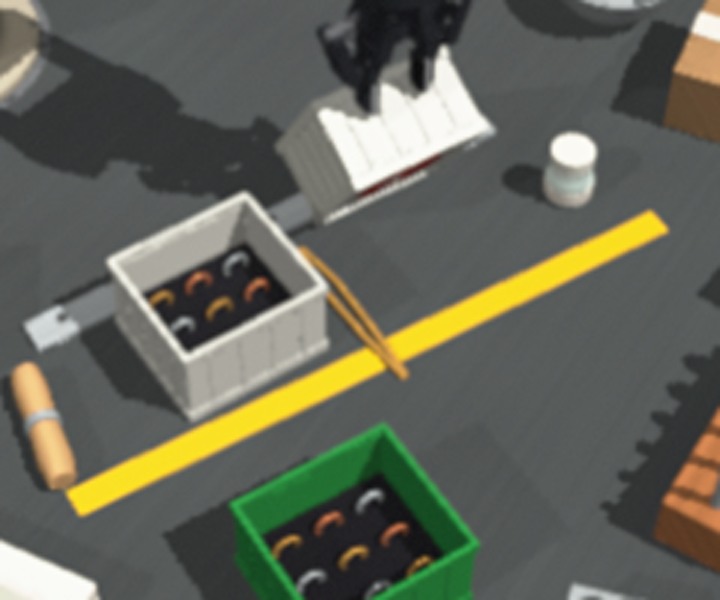

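The base shows red at crop (400,175), so the left crate bears the stamp. Next I fit the tip angle from the corners.

```bash
cat >> h.py <<'E'
import pickle
from scipy.optimize import least_squares
C=pickle.load(open("cal.pkl","rb"))
def angle(obs,g0,crop=(200,190,3.)):
    # obs: {(x,y,z in crate frame): crop px}; state: near-edge middle x,y, yaw, tilt
    K=np.array(list(obs));U=np.array([(crop[0]+(a+.5)/crop[2]-.5,crop[1]+(b+.5)/crop[2]-.5) for a,b in obs.values()])
    def f(p):
        M=R.from_euler("z",p[2]).as_matrix()@R.from_euler("y",-p[3]).as_matrix()
        return np.ravel([np.array(proj(None,M@(k+[.06,0,0])+[p[0],p[1],0],C["scene"]))-u for k,u in zip(K,U)])
    s=least_squares(f,g0);return s.x[:2],np.degrees(s.x[2:]),np.round(s.fun,1)
E
python3 - <<'E'
from h import *
a,b,h=.06,.065,.08
print(angle({(a,-b,0):(357,195),(a,b,0):(494,130),(-a,-b,0):(325,222),(a,-b,h):(318,103)},[.46,.08,-.42,1.0]))
E
```

```text
(array([0.47294823, 0.08187915]), array([-26.11576569,  58.0811994 ]), array([ 1.1, -1.3,  0.2,  0.9, -1.3,  0.6, -0.1, -0.2]))
```

send_rows(steps=[{"x":0.38,"y":0,"z":-0.02,"roll":0},{"x":0.37,"y":0,"z":0,"roll":0},{"x":0,"y":0,"z":0,"roll":0},{"x":0,"y":0,"z":0,"roll":0},{"x":0,"y":0,"z":0,"roll":0},{"x":0,"y":0,"z":0,"roll":0},{"x":0,"y":0,"z":0,"roll":0},{"x":0,"y":0,"z":0,"roll":0},{"x":0,"y":0,"z":0,"roll":0},{"x":0,"y":0,"z":0,"roll":0}])

```text
time: 9.32
eef_pos: [0.4791, 0.0737, 0.1342]
eef_rot: [0.652, 3.071, 0.0]
contact_force: [2.1, -0.7, 14.3]
gripper_width: 0.0426
grasp_force: 6.8
```

```bash
python3 - <<'E'
from h import *
im=env.read_camera("scene");s=env.sense();print(s["eef_pos"],s["contact_force"])
cv2.imwrite("pics/s4.png",cv2.resize(im[190:290,280:380],None,fx=6,fy=6,interpolation=cv2.INTER_CUBIC))
E
```

```text
[0.47909061 0.0736557  0.13422074] [ 1.11700518  0.27761336 13.90772207]
```

View pics/s4.png

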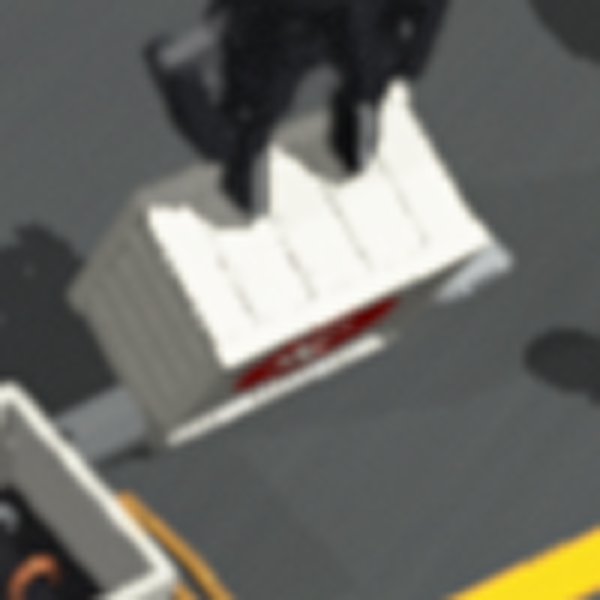

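The red stamp with its white tick shows at (315,350). I check the angle.

```bash
python3 - <<'E'
from h import *
a,b,h=.06,.065,.08
print(angle({(a,-b,0):(225,370),(a,b,0):(487,243),(-a,-b,0):(168,443),(a,-b,h):(150,207),(-a,-b,h):(72,295)},[.46,.08,-.42,1.0],(280,190,6.)))
E
python3 arc.py "[64,62,60,57,54,51,48,45,42,39,36,33,30,27,24,21,18,15,12,9,6,3,0]"
```

```text
(array([0.46995696, 0.08045026]), array([-23.69775024,  61.11643992]), array([ 1.7, -0. ,  1.4,  0.4, -1.6,  1.4, -1.5, -1.5, -0.1, -0.5]))
62 [-0.37  0.  ]
60 [-0.38  0.02]
57 [-0.59  0.06]
54 [-0.6   0.09]
51 [-0.61  0.13]
48 [-0.61  0.17]
45 [-0.61  0.2 ]
42 [-0.6   0.24]
39 [-0.6   0.27]
36 [-0.59  0.3 ]
33 [-0.57  0.34]
30 [-0.56  0.37]
27 [-0.54  0.4 ]
24 [-0.52  0.43]
21 [-0.5   0.46]
18 [-0.48  0.49]
15 [-0.45  0.51]
12 [-0.42  0.54]
9 [-0.4   0.56]
6 [-0.37  0.58]
3 [-0.34  0.6 ]
0 [-0.3   0.62]
```

It stands at 61° and has been held over 1 s. I ease it down along the same arc.

send_rows(steps=[{"x":-0.37,"y":0,"z":0,"roll":0},{"x":-0.38,"y":0,"z":0.02,"roll":0},{"x":-0.59,"y":0,"z":0.06,"roll":0},{"x":-0.6,"y":0,"z":0.09,"roll":0},{"x":-0.61,"y":0,"z":0.13,"roll":0},{"x":-0.61,"y":0,"z":0.17,"roll":0},{"x":-0.61,"y":0,"z":0.2,"roll":0},{"x":-0.6,"y":0,"z":0.24,"roll":0}])

```text
time: 10.38
eef_pos: [0.519, 0.0558, 0.1243]
eef_rot: [0.652, 3.072, -0.0]
contact_force: [3.6, -1.8, 8.9]
gripper_width: 0.0429
grasp_force: 4.2
```

send_rows(steps=[{"x":-0.6,"y":0,"z":0.27,"roll":0},{"x":-0.59,"y":0,"z":0.3,"roll":0},{"x":-0.57,"y":0,"z":0.34,"roll":0},{"x":-0.56,"y":0,"z":0.37,"roll":0},{"x":-0.54,"y":0,"z":0.4,"roll":0},{"x":-0.52,"y":0,"z":0.43,"roll":0},{"x":-0.5,"y":0,"z":0.46,"roll":0}])

```text
time: 11.25
eef_pos: [0.5559, 0.0395, 0.0994]
eef_rot: [0.651, 3.067, -0.0]
contact_force: [8.4, -3.8, 7.8]
gripper_width: 0.0426
grasp_force: 5.9
```

send_rows(steps=[{"x":-0.48,"y":0,"z":0.49,"roll":0},{"x":-0.45,"y":0,"z":0.51,"roll":0},{"x":-0.42,"y":0,"z":0.54,"roll":0},{"x":-0.4,"y":0,"z":0.56,"roll":0},{"x":-0.37,"y":0,"z":0.58,"roll":0},{"x":-0.34,"y":0,"z":0.6,"roll":0},{"x":-0.3,"y":0,"z":0.62,"roll":0},{"x":0,"y":0,"z":0,"roll":0}])

```text
time: 12.25
eef_pos: [0.5832, 0.0274, 0.0612]
eef_rot: [0.65, 3.062, -0.001]
contact_force: [15.3, -6.2, 7.4]
gripper_width: 0.0426
grasp_force: 8.7
```

Flat again. I back off and move over to the right crate.

send_rows(steps=[{"x":-0.6,"y":0,"z":0,"roll":0},{"x":-1.2,"y":0,"z":0,"roll":0},{"x":0,"y":-3.0,"z":-3.0,"roll":0},{"x":0,"y":-4.5,"z":0,"roll":0},{"x":0,"y":-4.5,"z":0,"roll":0},{"x":0,"y":-4.5,"z":0,"roll":0},{"x":0,"y":-3.0,"z":1.0,"roll":0},{"x":0,"y":0,"z":2.0,"roll":0},{"x":0,"y":0,"z":0,"roll":0}])

```text
time: 13.38
eef_pos: [0.5153, -0.1562, 0.0576]
eef_rot: [-0.652, -3.069, -0.002]
contact_force: [-0.1, 0.9, -0.0]
gripper_width: 0.0429
grasp_force: 0.0
```

```bash
python3 - <<'E'
from h import *
im=env.read_camera("scene");s=env.sense();p=s["eef_pos"];print(p,s["contact_force"],(p[0]-.4231)*.915-(p[1]+.0091)*.403)
cv2.imwrite("pics/s5.png",cv2.resize(im[190:390,200:440],None,fx=3,fy=3,interpolation=cv2.INTER_CUBIC))
E
```

```text
[ 0.51607594 -0.15620895  0.05861413] [ 1.10615271  0.92999814 -0.32136044] 0.14435788812854852
```

View pics/s5.png

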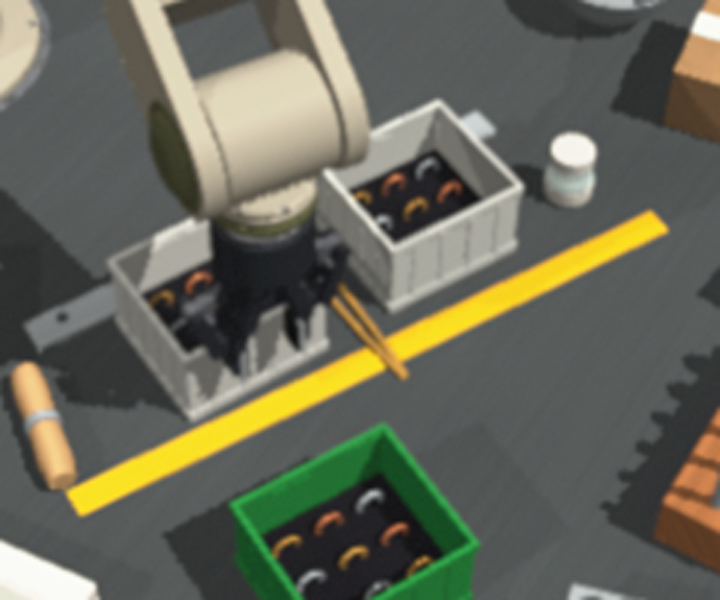

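The left crate stands flat, and the fingers are in front of the right crate's far wall (crop (235,365) and (298,340)). I repeat the same arc.

send_rows(steps=[{"x":0.6,"y":0,"z":-0.25,"roll":0},{"x":0.5,"y":0,"z":0,"roll":0},{"x":0.4,"y":0,"z":0,"roll":0},{"x":0.1,"y":0,"z":0,"roll":0},{"x":0,"y":0,"z":0,"roll":0}])

```text
time: 14.05
eef_pos: [0.5039, -0.1517, 0.0634]
eef_rot: [0.65, 3.066, -0.005]
contact_force: [6.3, -7.6, 1.9]
gripper_width: 0.0426
grasp_force: 4.6
```

send_rows(steps=[{"x":0.3,"y":0,"z":-0.6,"roll":0},{"x":0.35,"y":0,"z":-0.6,"roll":0},{"x":0.37,"y":0,"z":-0.58,"roll":0},{"x":0.4,"y":0,"z":-0.56,"roll":0},{"x":0.42,"y":0,"z":-0.54,"roll":0}])

```text
time: 14.68
eef_pos: [0.4858, -0.1432, 0.0915]
eef_rot: [0.651, 3.07, -0.003]
contact_force: [2.5, -4.4, 0.8]
gripper_width: 0.0428
grasp_force: 2.1
```

send_rows(steps=[{"x":0.45,"y":0,"z":-0.51,"roll":0},{"x":0.48,"y":0,"z":-0.49,"roll":0},{"x":0.5,"y":0,"z":-0.46,"roll":0},{"x":0.52,"y":0,"z":-0.43,"roll":0},{"x":0.54,"y":0,"z":-0.4,"roll":0},{"x":0.56,"y":0,"z":-0.37,"roll":0},{"x":0.57,"y":0,"z":-0.34,"roll":0},{"x":0.59,"y":0,"z":-0.3,"roll":0},{"x":0.6,"y":0,"z":-0.27,"roll":0},{"x":0.6,"y":0,"z":-0.24,"roll":0}])

```text
time: 15.92
eef_pos: [0.4351, -0.1203, 0.1286]
eef_rot: [-0.652, -3.073, -0.0]
contact_force: [2.0, -0.6, 0.4]
gripper_width: 0.0426
grasp_force: 0.8
```

send_rows(steps=[{"x":0.61,"y":0,"z":-0.2,"roll":0},{"x":0.61,"y":0,"z":-0.17,"roll":0},{"x":0.61,"y":0,"z":-0.13,"roll":0},{"x":0.6,"y":0,"z":-0.09,"roll":0},{"x":0.6,"y":0,"z":-0.06,"roll":0},{"x":0.38,"y":0,"z":-0.02,"roll":0},{"x":0.37,"y":0,"z":0,"roll":0},{"x":0,"y":0,"z":0,"roll":0}])

```text
time: 16.92
eef_pos: [0.4014, -0.1054, 0.1361]
eef_rot: [0.652, 3.071, -0.001]
contact_force: [2.7, -0.2, 8.8]
gripper_width: 0.0427
grasp_force: 4.5
```

```bash
python3 - <<'E'
from h import *
im=env.read_camera("scene");s=env.sense();p=s["eef_pos"];print(p,s["contact_force"],(p[0]-.4231)*.915-(p[1]+.0091)*.403)
cv2.imwrite("pics/s6.png",cv2.resize(im[210:330,200:360],None,fx=5,fy=5,interpolation=cv2.INTER_CUBIC))
E
```

```text
[ 0.40150603 -0.10546057  0.1361305 ] [2.06401041 0.16426845 8.89092798] 0.019074828852565246
```

View pics/s6.png

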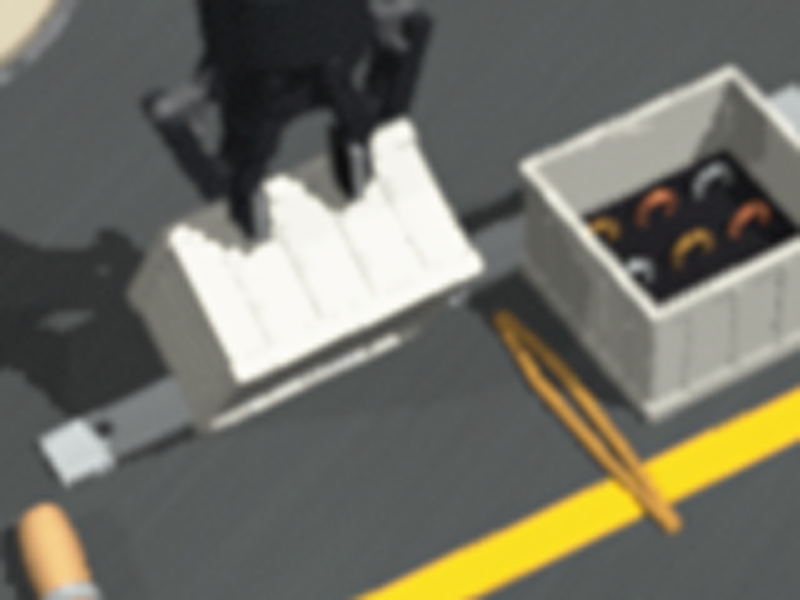

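The right crate's base is plain, with no red in the strip at (320,365). I check the angle.

```bash
python3 - <<'E'
from h import *
a,b,h=.06,.065,.08
print(angle({(a,-b,0):(237,382),(a,b,0):(483,267),(-a,-b,0):(210,428),(a,-b,h):(172,228),(-a,-b,h):(130,295)},[.38,-.1,-.42,1.0],(200,210,5.)))
E
```

```text
(array([ 0.39289457, -0.09625561]), array([-24.68192819,  60.15194739]), array([ 1.2, -0.3,  0.8,  0.2, -1.3,  1.2, -1.2, -0.4,  0.5, -0.8]))
```

send_rows(steps=[{"x":0.35,"y":0,"z":0,"roll":0},{"x":0,"y":0,"z":0,"roll":0},{"x":0,"y":0,"z":0,"roll":0},{"x":0,"y":0,"z":0,"roll":0},{"x":0,"y":0,"z":0,"roll":0},{"x":0,"y":0,"z":0,"roll":0},{"x":0,"y":0,"z":0,"roll":0},{"x":0,"y":0,"z":0,"roll":0},{"x":0,"y":0,"z":0,"roll":0},{"x":-0.35,"y":0,"z":0,"roll":0}])

```text
time: 18.23
eef_pos: [0.4015, -0.1055, 0.1361]
eef_rot: [0.652, 3.071, -0.001]
contact_force: [1.7, -0.4, 8.9]
gripper_width: 0.0428
grasp_force: 4.1
```

send_rows(steps=[{"x":-0.37,"y":0,"z":0,"roll":0},{"x":-0.38,"y":0,"z":0.02,"roll":0},{"x":-0.59,"y":0,"z":0.06,"roll":0},{"x":-0.6,"y":0,"z":0.09,"roll":0},{"x":-0.61,"y":0,"z":0.13,"roll":0},{"x":-0.61,"y":0,"z":0.17,"roll":0},{"x":-0.61,"y":0,"z":0.2,"roll":0},{"x":-0.6,"y":0,"z":0.24,"roll":0}])

```text
time: 19.23
eef_pos: [0.442, -0.1235, 0.1264]
eef_rot: [0.652, 3.071, -0.001]
contact_force: [3.6, -1.7, 7.1]
gripper_width: 0.0425
grasp_force: 3.8
```

send_rows(steps=[{"x":-0.6,"y":0,"z":0.27,"roll":0},{"x":-0.59,"y":0,"z":0.3,"roll":0},{"x":-0.57,"y":0,"z":0.34,"roll":0},{"x":-0.56,"y":0,"z":0.37,"roll":0},{"x":-0.54,"y":0,"z":0.4,"roll":0},{"x":-0.52,"y":0,"z":0.43,"roll":0},{"x":-0.5,"y":0,"z":0.46,"roll":0}])

```text
time: 20.1
eef_pos: [0.4784, -0.1397, 0.1012]
eef_rot: [0.652, 3.068, -0.002]
contact_force: [7.7, -2.7, 6.3]
gripper_width: 0.0426
grasp_force: 4.9
```

send_rows(steps=[{"x":-0.48,"y":0,"z":0.49,"roll":0},{"x":-0.45,"y":0,"z":0.51,"roll":0},{"x":-0.42,"y":0,"z":0.54,"roll":0},{"x":-0.4,"y":0,"z":0.56,"roll":0},{"x":-0.37,"y":0,"z":0.58,"roll":0},{"x":-0.34,"y":0,"z":0.6,"roll":0},{"x":-0.3,"y":0,"z":0.62,"roll":0},{"x":0,"y":0,"z":0,"roll":0}])

```text
time: 21.1
eef_pos: [0.5043, -0.1514, 0.0622]
eef_rot: [0.651, 3.066, -0.003]
contact_force: [12.3, -3.3, 4.0]
gripper_width: 0.0427
grasp_force: 5.9
```

The right crate is down. The left crate is the stamped one, so I move over to its near side.

send_rows(steps=[{"x":-0.6,"y":0,"z":0,"roll":0},{"x":-1.0,"y":0,"z":-1.0,"roll":0},{"x":0,"y":0,"z":-5.0,"roll":0},{"x":0,"y":0,"z":-5.0,"roll":0},{"x":3.2,"y":3.3,"z":-3.0,"roll":0},{"x":3.2,"y":3.3,"z":0,"roll":0},{"x":3.2,"y":3.3,"z":0,"roll":0},{"x":3.2,"y":3.3,"z":0,"roll":0},{"x":3.2,"y":3.3,"z":0,"roll":0},{"x":2.9,"y":3.0,"z":0,"roll":0}], claw=0.5)

```text
time: 22.35
eef_pos: [0.4214, 0.0999, 0.2007]
eef_rot: [-0.652, -3.07, 0.001]
contact_force: [-0.1, 0.8, -1.2]
gripper_width: 0.0646
grasp_force: 0.0
```

```bash
python3 - <<'E'
from h import *
im=env.read_camera("top");im2=env.read_camera("scene");s=env.sense();p=s["eef_pos"];print(p,(p[0]-.4231)*.915-(p[1]+.0091)*.403,(p[0]-.4231)*.403+(p[1]+.0091)*.915)
for c in("top","scene"):
  for t in ("crate_stamped","tweezers"):
    for r in env.mark_of(c,t)[:3]:
        v,u=r["point"];print(c,t,round(r["confidence"],2),int(u*640),int(v*480),onz(c,u*640,v*480,0,C[c])[:2])
E
```

```text
[0.4208883  0.10115194 0.20078479] -0.04645523600335369 0.0999892100857916
top crate_stamped 0.8 323 221 [0.51001278 0.05380463]
top tweezers 0.48 357 218 [ 0.51601099 -0.0378496 ]
top tweezers 0.3 207 167 [0.67653159 0.38254186]
scene crate_stamped 0.56 334 268 [0.51322166 0.0507992 ]
scene tweezers 0.75 316 294 [ 0.51997754 -0.04708957]
```

send_rows(steps=[{"x":0,"y":-0.5,"z":3.5,"roll":0},{"x":0,"y":0,"z":4.0,"roll":0},{"x":0,"y":0,"z":4.0,"roll":0},{"x":0,"y":0,"z":4.0,"roll":0},{"x":0,"y":0,"z":2.0,"roll":0},{"x":-1.5,"y":0,"z":0,"roll":0},{"x":-1.0,"y":0,"z":0,"roll":0},{"x":-0.5,"y":0,"z":0,"roll":0},{"x":0,"y":0,"z":0,"roll":0}])

```text
time: 23.78
eef_pos: [0.4487, 0.0815, 0.0269]
eef_rot: [0.653, 3.072, 0.0]
contact_force: [0.2, -0.3, 0.6]
gripper_width: 0.0641
grasp_force: 0.0
```

send_rows(steps=[{"x":-0.5,"y":0,"z":0,"roll":0},{"x":-0.8,"y":0,"z":0,"roll":0},{"x":-1.0,"y":0,"z":0,"roll":0},{"x":-1.0,"y":0,"z":0,"roll":0},{"x":-1.0,"y":0,"z":0,"roll":0},{"x":-1.0,"y":0,"z":0,"roll":0},{"x":-1.0,"y":0,"z":0,"roll":0},{"x":-1.0,"y":0,"z":0,"roll":0},{"x":-0.5,"y":0,"z":0,"roll":0},{"x":0,"y":0,"z":0,"roll":0}])

```text
time: 25.02
eef_pos: [0.5201, 0.0498, 0.0265]
eef_rot: [0.653, 3.072, -0.0]
contact_force: [-0.4, 0.7, 0.1]
gripper_width: 0.0641
grasp_force: 0.0
```

```bash
python3 - <<'E'
from h import *
im=env.read_camera("top");im2=env.read_camera("scene");s=env.sense();p=s["eef_pos"];print(p,s["contact_force"],(p[0]-.4231)*.915-(p[1]+.0091)*.403,(p[0]-.4231)*.403+(p[1]+.0091)*.915)
a=cv2.resize(im[130:290,250:450],None,fx=2,fy=2);b=cv2.resize(im2[190:350,200:440],(480,320))[:,80:];cv2.imwrite("pics/s7.png",np.hstack([a,b]))
E
```

```text
[0.51971472 0.05004038 0.02651962] [-0.17371128 -0.48740297 -0.41548006] 0.06456889691965978 0.09304917984945724
```

View pics/s7.png

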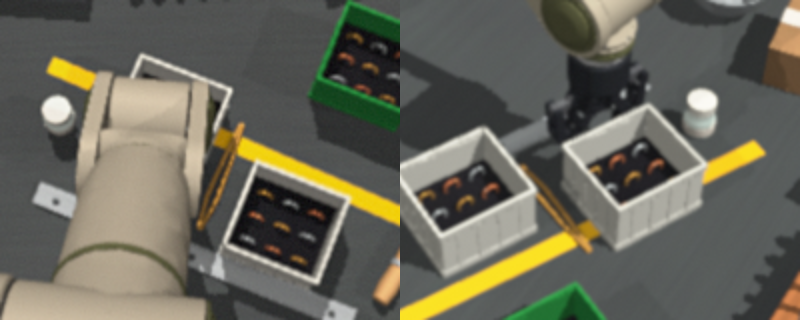

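The crate is sliding straight over the line and is clear of the tweezers and jar. I finish the push.

send_rows(steps=[{"x":-0.6,"y":0,"z":0,"roll":0},{"x":-1.2,"y":0,"z":0,"roll":0},{"x":-1.3,"y":0,"z":0,"roll":0},{"x":-1.3,"y":0,"z":0,"roll":0},{"x":-1.3,"y":0,"z":0,"roll":0},{"x":-1.3,"y":0,"z":0,"roll":0},{"x":-1.3,"y":0,"z":0,"roll":0},{"x":-1.2,"y":0,"z":0,"roll":0},{"x":-1.0,"y":0,"z":0,"roll":0},{"x":-0.5,"y":0,"z":0,"roll":0}])

```text
time: 26.38
eef_pos: [0.6205, 0.0051, 0.0264]
eef_rot: [0.653, 3.073, 0.0]
contact_force: [-3.0, 0.1, 1.9]
gripper_width: 0.0638
grasp_force: 0.0
```

send_rows(steps=[{"x":-0.3,"y":0,"z":0,"roll":0},{"x":0,"y":0,"z":0,"roll":0},{"x":1.0,"y":0,"z":0,"roll":0},{"x":3.0,"y":0,"z":0,"roll":0},{"x":3.0,"y":0,"z":0,"roll":0},{"x":0,"y":0,"z":-5.0,"roll":0},{"x":0,"y":0,"z":-5.0,"roll":0},{"x":2.5,"y":0,"z":-5.0,"roll":0},{"x":5.0,"y":0,"z":-3.0,"roll":0},{"x":5.0,"y":0,"z":0,"roll":0}])

```text
time: 27.62
eef_pos: [0.4435, 0.084, 0.2083]
eef_rot: [0.652, 3.068, 0.001]
contact_force: [0.3, 0.4, -0.2]
gripper_width: 0.0639
grasp_force: 0.0
```

send_rows(steps=[{"x":5.0,"y":0,"z":0,"roll":0},{"x":4.0,"y":0,"z":0,"roll":0},{"x":0,"y":0,"z":0,"roll":0}])

```text
time: 28.0
eef_pos: [0.3602, 0.1209, 0.2066]
eef_rot: [0.649, 3.073, 0.0]
contact_force: [1.0, -0.1, -0.6]
gripper_width: 0.0639
grasp_force: 0.0
```

```bash
python3 - <<'E'
from h import *
np.set_printoptions(precision=3,suppress=True)
im=env.read_camera("top");im2=env.read_camera("scene");s=env.sense();print(s["eef_pos"],s["contact_force"])
lc=np.array([.5655,-.0645]);nl=np.array([.8993,-.4374])
for c in("top","scene"):
  for t in ("crate_stamped","crate_stamped_near","tweezers","flux_jar","ring_clamp"):
    for r in env.mark_of(c,t)[:3]:
        v,u=r["point"];P=onz(c,u*640,v*480,0,C[c])[:2];print(c,t,round(r["confidence"],2),P,"past line",(P-lc)@nl)
# rim of the pushed crate: white pixels in the area beyond the line
hsv=cv2.cvtColor(im,cv2.COLOR_BGR2HSV);w=cv2.inRange(hsv,(0,0,130),(180,60,255))
pts=[]
for v,u in np.argwhere(w):
    if 280<u<400 and 110<v<230:
        P=onz(None,float(u),float(v),.08,C["top"])[:2]
        if abs((P-[.69,-.02])@nl)<.085 and abs((P-[.69,-.02])@[.4374,.8993])<.09: pts.append(P*1000)
print(len(pts),cv2.minAreaRect(np.array(pts,np.float32)))
E
```

```text
[0.362 0.12  0.207] [ 0.582 -0.413  0.022]
top crate_stamped 0.67 [ 0.687 -0.026] past line 0.09283067451252737
top crate_stamped_near 0.74 [0.636 0.002] past line 0.0343876771280535
top tweezers 0.79 [ 0.519 -0.043] past line -0.05118534758777123
top flux_jar 0.67 [0.608 0.173] past line -0.06529268186364712
top ring_clamp 0.92 [ 0.385 -0.279] past line -0.06833755374864163
scene crate_stamped 0.69 [ 0.685 -0.027] past line 0.09126007990827874
scene crate_stamped_near 0.9 [0.633 0.008] past line 0.02872163598291907
scene tweezers 0.61 [ 0.521 -0.048] past line -0.047516120228578144
scene flux_jar 0.72 [0.608 0.168] past line -0.0638168550699969
scene ring_clamp 0.92 [ 0.394 -0.28 ] past line -0.060228845611422555
555 ((681.4136962890625, -17.942481994628906), (134.87376403808594, 144.50099182128906), 66.04090881347656)
```

```bash
python3 -c "
from h import *
print(env.close_job())"
```

```text
the job is handed in; nothing more can be done
None
```

I tipped and checked both crates: the left one carries the red stamp, and it now stands square to the dispatch line with its near edge about 3 cm past it; the plain crate is back at the rail, and the job is handed in (no verdict was returned).

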